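# Pack the food-pantry parcel tray

### The arm

A 6-joint arm with a two-finger parallel gripper is mounted at the origin on the work surface. World frame = base frame: x ahead of the robot, y to its left, z up, the work surface at z = 0. Lengths are in m, angles in rad, forces in N, time in s.
With the tool pointing down it reaches from about 0.25 to 0.725 m from the base axis. Payload 4 kg.
Tool frame: the origin (TCP) lies between the finger pads; the fingertips stand 17 mm ahead of it and the grasp point (between the pads) lies 2 mm behind it; z points along the fingers, x is the direction in which the jaws open and shut, and the axes are right-handed (so a half turn about z gives the same grasp; the last joint's range is limited). The gripper opens to 85 mm and grips with 20 to 120 N. Pads are 22 mm wide; open, the fingers measure 114 mm over their backs; the gripper's body (76 mm by 85 mm) begins 54 mm behind the grasp point. The pads swing forward as they close: fully open they stand 13 mm farther back than shut.
Start: joints at [1.22, 0.241, 0.005, 1.335, 0, 1.571], TCP at [0.172, 0.47, 0.248] pointing down, gripper open.
Joint ranges: [-2.72, 2.72], [-1.05, 1.87], [-1.09, 1.28], [-1.99, 2.15], [-1.42, 1.44], [-3.14, 3.14]. Speed limits (rad/s): [2.79, 2.79, 3.14, 3.14, 3.14, 3.14].

### API

Orientations are given as a unit quaternion [x, y, z, w].
In Python, from workcell import telemetry, cams, workorder gives the robot as it stands. The module is installed in compiled form; this text tells all that it offers.
- The arm moves only by the tool apply_moves, never from a script. Its argument "moves" is a list that holds one entry, the list of rows, each a list of 4 numbers: the shift along the tool's x, y, z in mm, then the turn about the tool's z in degrees. A call has exactly 10 rows; each row shifts and turns the pose as measured when the row begins, along the tool's axes as they then stand; what a row does not reach is not made up. A row lasts 1/10 s, in which the tool goes at most 50 mm and 8.59 degrees, less where a joint would pass 70% of its speed; a pose out of reach is approached as far as the arm can. A call with a gripper value outside its range is refused whole. "hand" is the gripper's target within -1 to 1 (fully open at 1, half-way at 0, shut at -1), set as the call begins (left out, the last holds). The fingers move at their own pace and stop on an object; the grip force is fixed at half the most. Time passes only in rows, so rows that do not move let the fingers close, or fill a call up. It gives the time, the measured TCP pose, the force and the opening at its end, in the units of the state.
- telemetry.get_obs(): the state, without advancing time (a new reading comes with each control period).
- cams.camera(name): name is "scene" or "top" or "wrist"; returns a dict with "color" (480x640x3 uint8, red, green, blue), "fovy" (degrees; the focal length in pixels is half the picture's height over the tangent of half this angle, whatever the lens; pixels are square), "cx", "cy" (the principal point, pixels), "camera_from_world" (4x4, takes a point from world to camera coordinates). Camera axes: x right, y down, z forward; pixel columns grow to the right and rows downward; lengths in m; the calibration is good to about 2 mm. A picture is of the moment at which its call begins. There is no depth.
- workorder.job_done(): hands the job in, once; it reports no verdict.
The state is a dict: "clock": time; "joint_pos": joint angles; "joint_vel": joint speeds; "tau": joint torques, N m; "eef_pos": TCP position; "tool_rot": TCP orientation; "ft_force": force on the tool from outside, world axes, zero at the start; "ft_torque": the same for the moment, N m; "grip_width": finger opening in m.
Only numpy, scipy, OpenCV 4.12 (cv2) and the standard library are available. Lean on these libraries where they do the work, as an engineer would, in place of code of your own. Each camera call takes 0.05 s, during which the arm holds its last target. There are 200 camera calls.

### The job

Pack the food parcel: stand the full mustard bottle (black cap), the purple jelly jar, the short green fish tin and the tall red tomato tin upright in the cardboard tray, each in the middle of the card of its own colour (yellow, purple, green, red), setting each one down rather than letting it drop. The opened, capless mustard bottle and the blue pet-food tin may not go out: leave both standing where they are.

Things in the scene. Friction and masses are not known exactly. Their poses are not given: they have to be found in the camera images.
- mustard_c (a point): Full mustard bottle: yellow, white band, round BLACK CAP. Goes on the yellow card. 0.25 kg. Loose, upright on the table, z axis up. 112 mm tall; straight round body 52 mm across up to 84 mm above the foot, then narrower; cap 36 mm across. Take it high on the straight body (60 to 80 mm above the foot) so that the cap clears the gripper. Point: on its axis, 56 mm above the foot.
- jelly_c (a point): Grape jelly jar: dark purple, pale label, lighter purple lid. Goes on the purple card. 0.30 kg. Loose, upright on the table, z axis up. 84 mm tall; 60 mm across up to 66 mm above the foot, lid above that 62 mm across. Take it 45 to 55 mm above the foot. Point: on its axis, 42 mm above the foot.
- fish_c (a point): Short fish tin: steel, GREEN label, green disc on the lid. Goes on the green card. 0.15 kg. Loose, upright on the table, z axis up. 66 mm across, 40 mm tall. Point: its centre, 20 mm above the foot.
- tomato_c (a point): Tall tomato tin: steel, RED label, red disc on the lid. Goes on the red card. 0.30 kg. Loose, upright on the table, z axis up. 66 mm across, 82 mm tall. Take it 45 to 60 mm above the foot. Point: its centre, 41 mm above the foot.
- used_c (a point): Look-alike, NOT to be packed: opened, part-used mustard bottle, lower half yellow, upper half clear, no cap but a bare white cone nozzle. Loose, upright on the table, z axis up. Body as the full one: 112 mm tall, 52 mm across. Point: on its axis, 56 mm above the foot.
- pet_c (a point): Look-alike, NOT to be packed: pet-food tin of the fish tin's size (66 mm across, 40 mm tall) but with a BLUE label and blue disc on the lid. Loose, upright on the table, z axis up. Point: its centre, 20 mm above the foot.
- card_yellow: Yellow card, 80 mm square, fixed flat on the tray's floor. Origin: centre of its underside, 5 mm above the table; its top is 2 mm higher. For the full mustard bottle. The tray is fixed, nearest the robot: open cardboard, 150 x 370 mm outside, walls 5 mm thick, 40 mm high above the table. The four cards lie in one row along it, centres 88 mm apart, in any order.
- card_purple: Purple card, 80 mm square, fixed flat on the tray's floor. Origin: centre of its underside, 5 mm above the table; its top is 2 mm higher. For the jelly jar. Every card's y axis runs along the row, its x axis across the tray (z up): close the fingers along x; along y the neighbours are in the way.
- card_green: Green card, 80 mm square, fixed flat on the tray's floor. Origin: centre of its underside, 5 mm above the table; its top is 2 mm higher. For the short fish tin. From a card's centre it is 70 mm to the inner face of each long wall (along x); from an end card's centre 48 mm to the end wall.
- card_red: Red card, 80 mm square, fixed flat on the tray's floor. Origin: centre of its underside, 5 mm above the table; its top is 2 mm higher. For the tall tomato tin.
Mind the look-alikes: they are no part of the job. Leave any turquoise look-alike of the part that bears mustard_c alone.

How it is judged:
At the end, for the whole second after the job is handed in: Mustard, jelly, fish tin and tomato tin each stand upright (0.1 rad) and at rest on the card of their own colour, axis within 15 mm of its centre, height within 5 mm, released; the part-used mustard and the pet-food tin stand upright and at rest within 20 mm of where they began (horizontal distance between mustard_c and card_yellow below 0.015 m and angle between each of mustard_c, jelly_c, fish_c, tomato_c, used_c, pet_c's own z axis and vertical below 0.1 rad and z of mustard_c in the frame of card_yellow between 0.053 and 0.063 m and linear speed of each of mustard, jelly, fish, tomato, used, pet below 0.02 m/s and angular speed of each of mustard, jelly, fish, tomato below 0.2 rad/s and horizontal distance between jelly_c and card_purple below 0.015 m and z of jelly_c in the frame of card_purple between 0.039 and 0.049 m and horizontal distance between fish_c and card_green below 0.015 m and z of fish_c in the frame of card_green between 0.017 and 0.027 m and horizontal distance between tomato_c and card_red below 0.015 m and z of tomato_c in the frame of card_red between 0.038 and 0.048 m and distance of each of used_c, pet_c from where it was at the start of the episode below 0.02 m); the robot touches nothing.
It fails at once if an item to be packed falls or is thrown: faster than 0.75 m/s while not held (a drop of some 3 cm) ((linear speed of mustard above 0.75 m/s and contact force between mustard and the fingers below 0.1 N) or (linear speed of jelly above 0.75 m/s and contact force between jelly and the fingers below 0.1 N) or (linear speed of fish above 0.75 m/s and contact force between fish and the fingers below 0.1 N) or (linear speed of tomato above 0.75 m/s and contact force between tomato and the fingers below 0.1 N)).
It fails at once if the part-used mustard bottle is moved more than 3 cm or picked up (distance of used_c from where it was at the start of the episode above 0.03 m).
It fails at once if the pet-food tin is moved more than 3 cm or picked up (distance of pet_c from where it was at the start of the episode above 0.03 m).
It also fails if it takes over 101 s, if anything falls off the work surface, if the arm or the gripper's body presses on something with over 40 N, if the wrist force passes 120 N, or if a joint passes its speed limit or range.

## Working session

There is one attempt and no reset: what is moved stays moved. The work goes in short steps, Python scripts to look and compute and a tool call to move; the robot and the scene stay as the last step left them, time stands still between calls to the robot, and variables do not carry over. Pictures are saved under pics/ and viewed, about 12 in all and at most 16, crops included, and the job is handed in when it is done.

Besides the shell and the picture viewer there is one more tool, called after ">>>" by a JSON object that holds its "api" and its "payload", one argument or row to a line. apply_moves: Moves the arm, as the interface text tells. Its arguments: {"type":"object","properties":{"moves":{"type":"array"},"hand":{"type":"number"}},"required":["moves"]}

```bash
mkdir -p pics; python3 - <<'E'
from workcell import telemetry, cams
import cv2, numpy as np
o=telemetry.get_obs(); print({k:np.round(v,3).tolist() for k,v in o.items()})
for n in ("top","scene"):
    c=cams.camera(n); cv2.imwrite(f"pics/{n}0.png",c["color"][:,:,::-1]); print(n,c["fovy"],c["cx"],c["cy"],np.round(c["camera_from_world"],4).tolist())
E
```

```text
{'clock': 0.0, 'joint_pos': [1.22, 0.241, 0.004, 1.335, 0.0, 1.571], 'joint_vel': [0.001, 0.001, 0.001, -0.004, 0.001, -0.0], 'tau': [-0.001, -37.232, 25.241, 0.017, 0.0, -0.0], 'eef_pos': [0.172, 0.469, 0.247], 'tool_rot': [0.82, 0.573, -0.001, 0.001], 'ft_force': [0.033, 0.182, 0.351], 'ft_torque': [-0.0, -0.012, -0.007], 'grip_width': 0.085}
top 57.76767831924474 322.382381468892 234.2189846017529 [[-0.0095, -0.9996, -0.0247, 0.0711], [-0.9932, 0.0123, -0.1159, 0.5104], [0.1162, 0.0235, -0.993, 0.874], [0.0, 0.0, 0.0, 1.0]]
scene 54.11623333125504 319.1146632009412 237.50081986635044 [[0.5433, 0.8394, -0.015, -0.3143], [0.609, -0.4063, -0.6812, -0.2601], [-0.5779, 0.3609, -0.732, 1.3849], [0.0, 0.0, 0.0, 1.0]]
```

View pics/top0.png

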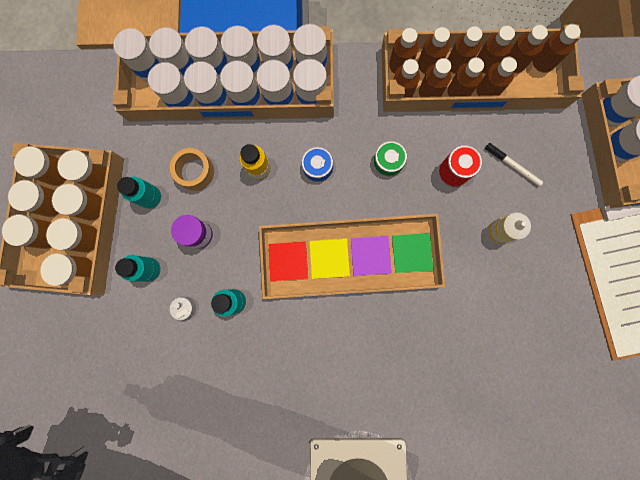

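View pics/scene0.png

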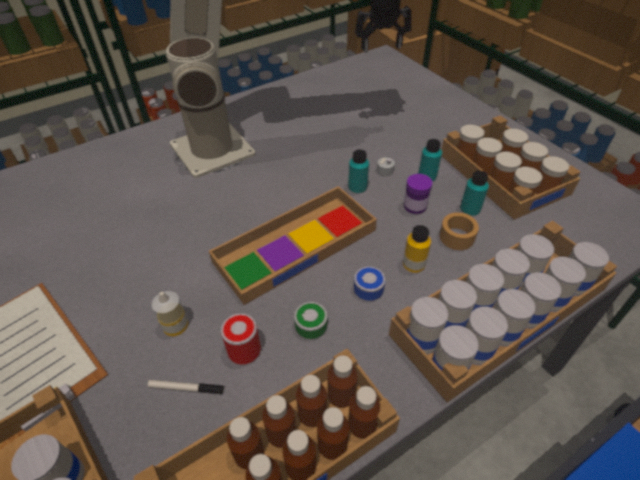

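The top view shows these candidates:
- **Yellow bottles:** the one at (253,158) has a black cap, so it is the full mustard. The one at (510,230) has a bare nozzle, so it is the used one.
- **Tins:** blue pet-food at (317,163), green fish at (390,157), red tomato at (463,162).
- **Jelly:** (190,232).
- **Turquoise look-alikes:** (138,190), (137,268) and (228,302), to be left alone.
- **Cards:** red (288,262), yellow (329,258), purple (370,256), green (411,252).

I'll confirm with an enlarged crop and measure.

```bash
cat > h.py <<'E'
from workcell import telemetry, cams
import cv2, numpy as np
def proj(c,p):
    R=c["camera_from_world"]; q=R[:3,:3]@np.array(p,float)+R[:3,3]; f=240/np.tan(np.radians(c["fovy"]/2))
    return np.array([c["cx"]+f*q[0]/q[2],c["cy"]+f*q[1]/q[2]])
def back(c,uv,z):
    R=np.array(c["camera_from_world"]); f=240/np.tan(np.radians(c["fovy"]/2))
    d=R[:3,:3].T@np.array([(uv[0]-c["cx"])/f,(uv[1]-c["cy"])/f,1]); o=-R[:3,:3].T@R[:3,3]
    return (o+d*(z-o[2])/d[2])
E
python3 - <<'E'
from h import *
c=cams.camera("top"); im=c["color"][:,:,::-1].copy()
hsv=cv2.cvtColor(im,cv2.COLOR_BGR2HSV)
def blob(seed,r,lo,hi):
    m=cv2.inRange(hsv,lo,hi)
    if lo[0]==0 and hi[0]<15: m|=cv2.inRange(hsv,(170,lo[1],lo[2]),(180,255,255))
    k=np.zeros_like(m); cv2.circle(k,seed,r,255,-1); m&=k
    cn=max(cv2.findContours(m,0,2)[0],key=cv2.contourArea); M=cv2.moments(cn)
    return np.array([M['m10']/M['m00'],M['m01']/M['m00']]),cn
print("base px",proj(c,(0,0,0)))
cards={}
for n,s,lo,hi in [("red",(288,262),(0,150,100),(8,255,255)),("yellow",(329,258),(22,150,100),(35,255,255)),("purple",(370,256),(130,80,80),(160,255,255)),("green",(411,252),(50,100,60),(80,255,255))]:
    p,cn=blob(s,32,lo,hi); w=back(c,p,.007); b=cv2.minAreaRect(cn); print(n,p.round(1),w.round(4),b[1],b[2]); cards[n]=w[:2]
d=cards["green"]-cards["red"]; print("spacing",np.linalg.norm(d)/3,"row dir deg",np.degrees(np.arctan2(*d[::-1])))
for n,s,r,lo,hi,z in [("mustcap",(250,154),14,(0,0,0),(180,255,60),.112),("jelly",(188,230),22,(130,80,90),(160,255,255),.084),("fish",(390,157),20,(50,100,60),(80,255,255),.04),("tomato",(463,162),24,(0,150,100),(8,255,255),.082),("pet",(317,163),20,(100,100,60),(130,255,255),.04)]:
    p,cn=blob(s,r,lo,hi); w=back(c,p,z); print(n,p.round(1),w.round(4),cv2.minAreaRect(cn)[1],np.hypot(*w[:2]).round(3))
print("used",back(c,(517,222),.112).round(3))
s=cams.camera("scene")["color"][:,:,::-1]
A=cv2.resize(im[135:265,165:535],(800,281),interpolation=3); B=cv2.resize(s[160:370,150:450],(420,294),interpolation=3); 
o=np.zeros((580,800,3),np.uint8); o[:281]=A; o[285:579,:420]=B; o[285:515,430:790]=cv2.resize(im[140:255,420:600],(360,230))
cv2.imwrite("pics/crop1.png",o)
E
```

```text
base px [357.76291559 488.27598975]
red [287.7 261. ] [0.4575 0.1401 0.007 ] (37.915828704833984, 38.2484245300293) 86.18592071533203
yellow [329.2 258.3] [0.4623 0.0521 0.007 ] (38.04755401611328, 38.18515396118164) 86.05481719970703
purple [370.5 255.5] [ 0.4673 -0.0354  0.007 ] (37.76093673706055, 37.9034309387207) 85.91438293457031
green [412.2 252.6] [ 0.4725 -0.1234  0.007 ] (37.599876403808594, 38.197967529296875) 85.42607879638672
spacing 0.08798520783074959 row dir deg -86.75246692197031
mustcap [249.6 153.8] [0.6605 0.2034 0.112 ] (19.091880798339844, 16.970561981201172) 0.691
jelly [186.2 229.8] [0.5171 0.3329 0.084 ] (30.0, 30.0) 0.615
fish [390.8 155.8] [ 0.6736 -0.0796  0.04  ] (26.16295051574707, 25.45584487915039) 0.678
tomato [465. 161.] [ 0.6479 -0.22    0.082 ] (26.0, 28.0) 0.684
pet [316.9 161.6] [0.6636 0.0754 0.04  ] (25.0, 26.0) 0.668
used [ 0.52  -0.302  0.112]
```

View pics/crop1.png

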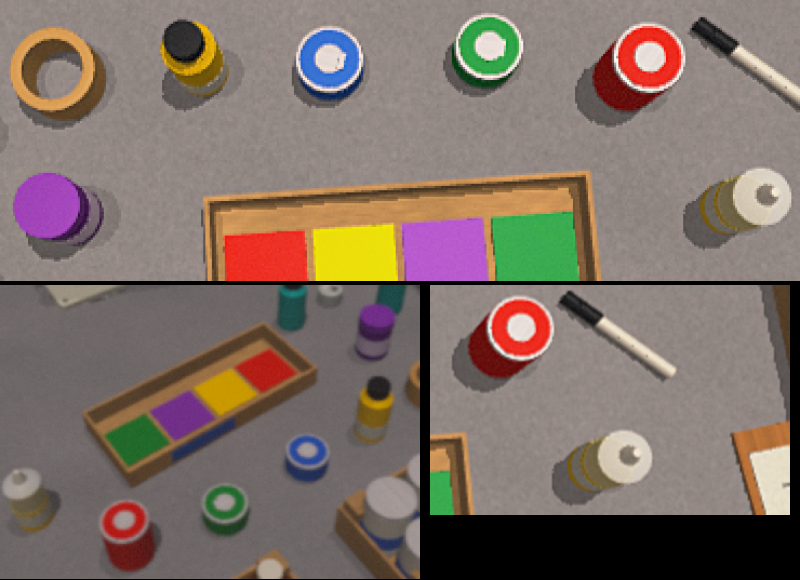

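Identities are confirmed. The card spacing comes out at 88.0 mm, and the row is turned so that card x points 3.25° in the world. I'll turn the tool so x lies along that direction and keep it there for every pick.

>>> {"api": "apply_moves", "payload": {
  "moves": [
    [[0, 0, 0, 8.4], [0, 0, 0, 8.4], [0, 0, 0, 8.4], [0, 0, 0, 8.4], [0, 0, 0, 8.4], [0, 0, 0, 8.4], [0, 0, 0, 8.4], [0, 0, 0, 8.4], [0, 0, 0, 0], [0, 0, 0, 0]]
  ],
  "hand": 1
}}

```text
clock: 1.2
eef_pos: [0.1711, 0.4675, 0.245]
tool_rot: [1.0, 0.01, -0.001, 0.004]
ft_force: [-0.4, 0.1, 0.2]
grip_width: 0.0853
```

```bash
cat > go.py <<'E'
import sys
from h import *
from scipy.spatial.transform import Rotation as Ro
o=telemetry.get_obs(); R=Ro.from_quat(o["tool_rot"]).as_matrix()
a=np.degrees(np.arctan2(R[1,0],R[0,0]))
print("t",round(o["clock"],2),"tcp",(o["eef_pos"]*1000).round(1) if hasattr(o["eef_pos"],"round") else o["eef_pos"],"ang",a.round(2),"tilt",np.degrees(np.arccos(-R[2,2])).round(2),"w",o["grip_width"],"F",np.round(o["ft_force"],1))
for s in sys.argv[1:]:
    t=np.array([float(v) for v in s.split(",")])
    print(s,"-> shift mm",(R.T@(t-np.array(o["eef_pos"])*1000)).round(1),"turn",(a-3.25).round(2))
E
python3 go.py 517,333,200
```

```text
t 1.2 tcp [171.1 467.5 245. ] ang 1.15 tilt 0.44 w 0.08530883551918969 F [-0.4  0.1  0.2]
517,333,200 -> shift mm [343.3 141.1  45.1] turn -2.1
```

>>> {"api": "apply_moves", "payload": {
  "moves": [
    [[43, 17.6, 4, -2], [43, 17.6, 4, 0], [43, 17.6, 4, 0], [43, 17.6, 4, 0], [43, 17.6, 4, 0], [43, 17.6, 4, 0], [43, 17.6, 4, 0], [43, 17.6, 4, 0], [0, 0, 0, 0], [0, 0, 0, 0]]
  ]
}}

```text
clock: 2.2
eef_pos: [0.5359, 0.3464, 0.2086]
tool_rot: [0.999, 0.045, -0.002, 0.002]
ft_force: [-0.4, 0.6, 0.3]
grip_width: 0.0856
```

```bash
python3 go.py 517,333,120 517,333,48
```

```text
t 2.2 tcp [535.9 346.4 208.6] ang 5.17 tilt 0.39 w 0.08556536098739166 F [-0.4  0.6  0.3]
517,333,120 -> shift mm [-19.6  11.2  88.8] turn 1.92
517,333,48 -> shift mm [-19.2  10.8 160.8] turn 1.92
```

>>> {"api": "apply_moves", "payload": {
  "moves": [
    [[-5, 3, 10, 1], [-5, 3, 10, 1], [-5, 3, 10, 0], [-3, 2, 10, 0], [-1, 0, 10, 0], [0, 0, 8, 0], [0, 0, 4, 0], [0, 0, 2, 0], [0, 0, 0, 0], [0, 0, 0, 0]]
  ]
}}

```text
clock: 3.2
eef_pos: [0.5111, 0.3378, 0.1441]
tool_rot: [0.999, 0.036, -0.002, 0.002]
ft_force: [-0.4, 0.2, -0.4]
grip_width: 0.0858
```

```bash
python3 go.py 517,333,48; python3 - <<'E'
from h import *
c=cams.camera("wrist"); cv2.imwrite("pics/w1.png",c["color"][:,:,::-1]); t=np.array(telemetry.get_obs()["eef_pos"])
print("jelly lid px",proj(c,(.5171,.3329,.084)),"under tcp",proj(c,(t[0],t[1],.084)))
E
```

```text
t 3.2 tcp [511.1 337.8 144.1] ang 4.11 tilt 0.28 w 0.08576176080047146 F [-0.4  0.2 -0.4]
517,333,48 -> shift mm [ 5.9  4.9 96.1] turn 0.86
jelly lid px [324.36433185 276.18122478] under tcp [313.16410451 266.17253803]
```

View pics/w1.png

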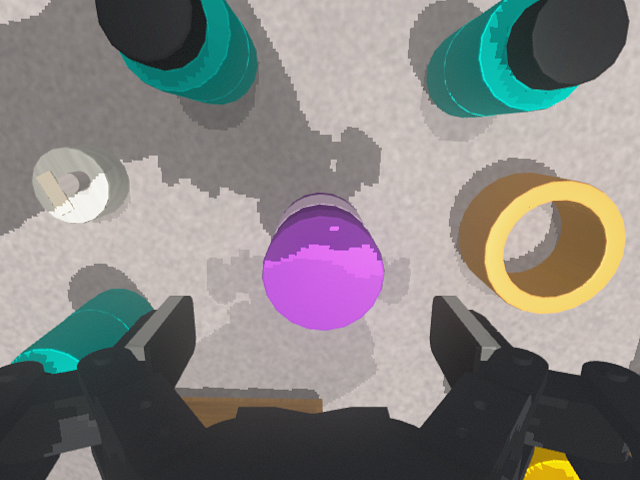

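The wrist picture shows the jelly lid centred near (323,268), against a predicted (324,276), so its y is about 3 mm larger. I'll use (516.5, 335.5).

>>> {"api": "apply_moves", "payload": {
  "moves": [
    [[2, 1, 8, 0.8], [2, 1, 12, 0], [1, 0.5, 14, 0], [0.5, 0, 14, 0], [0, 0, 14, 0], [0, 0, 12, 0], [0, 0, 8, 0], [0, 0, 5, 0], [0, 0, 2, 0], [0, 0, 0, 0]]
  ]
}}

```text
clock: 4.25
eef_pos: [0.5183, 0.334, 0.0471]
tool_rot: [1.0, 0.027, -0.002, 0.002]
ft_force: [-0.7, 1.0, 1.2]
grip_width: 0.0853
```

```bash
python3 go.py 516.5,335.5,48
```

```text
t 4.25 tcp [518.3 334.   47.1] ang 3.1 tilt 0.28 w 0.08525269413836778 F [-0.7  1.   1.2]
516.5,335.5,48 -> shift mm [-1.7 -1.6 -0.9] turn -0.15
```

>>> {"api": "apply_moves", "payload": {
  "moves": [
    [[-1, -1.2, -0.5, 0], [0, 0, 0, 0], [0, 0, 0, 0], [0, 0, 0, 0], [0, 0, 0, 0], [0, 0, 0, 0], [0, 0, 0, 0], [0, 0, 0, 0], [0, 0, 0, 0], [0, 0, 0, 0]]
  ],
  "hand": -1
}}

```text
clock: 5.25
eef_pos: [0.5174, 0.3358, 0.0491]
tool_rot: [1.0, 0.027, -0.001, 0.001]
ft_force: [-0.3, -0.1, -0.9]
grip_width: 0.0599
```

```bash
python3 go.py 516.5,335.5,140 467.3,-35.4,140
```

```text
t 5.25 tcp [517.4 335.8  49.1] ang 3.12 tilt 0.17 w 0.05992735475281728 F [-0.3 -0.1 -0.9]
516.5,335.5,140 -> shift mm [ -1.1   0.5 -90.9] turn -0.13
467.3,-35.4,140 -> shift mm [-70.4 368.1 -89.9] turn -0.13
```

>>> {"api": "apply_moves", "payload": {
  "moves": [
    [[0, 0, -8, 0], [0, 0, -15, 0], [0, 0, -20, 0], [0, 0, -20, 0], [0, 5, -18, 0], [-4, 20, -8, 0], [-6, 30, 0, 0], [-7, 35, 0, 0], [-7, 35, 0, 0], [-7, 35, 0, 0]]
  ]
}}

```text
clock: 6.25
eef_pos: [0.4962, 0.1744, 0.1458]
tool_rot: [1.0, 0.031, 0.002, 0.0]
ft_force: [-0.6, -0.7, -2.0]
grip_width: 0.0601
```

```bash
python3 go.py 467.3,-35.4,130
```

```text
t 6.25 tcp [496.2 174.4 145.8] ang 3.61 tilt 0.19 w 0.06005362065757873 F [-0.6 -0.7 -2. ]
467.3,-35.4,130 -> shift mm [-42.1 207.6  15.8] turn 0.36
```

>>> {"api": "apply_moves", "payload": {
  "moves": [
    [[-7, 35, 2, 0.3], [-7, 35, 3, 0], [-7, 35, 3, 0], [-6, 30, 3, 0], [-5, 24, 3, 0], [-4, 18, 0, 0], [-2, 12, 0, 0], [-1, 6, 0, 0], [0, 2, 0, 0], [0, 0, 0, 0]]
  ]
}}

```text
clock: 7.25
eef_pos: [0.4674, -0.0361, 0.1374]
tool_rot: [1.0, 0.026, 0.006, 0.001]
ft_force: [0.8, 0.8, -1.6]
grip_width: 0.0598
```

```bash
python3 go.py 467.3,-35.4,60
```

```text
t 7.25 tcp [467.4 -36.1 137.4] ang 2.97 tilt 0.67 w 0.05981553199338374 F [ 0.8  0.8 -1.6]
467.3,-35.4,60 -> shift mm [-0.9 -0.8 77.4] turn -0.28
```

>>> {"api": "apply_moves", "payload": {
  "moves": [
    [[0, -0.5, 8, 0], [0, 0, 12, 0], [0, 0, 12, 0], [0, 0, 12, 0], [0, 0, 12, 0], [0, 0, 9, 0], [0, 0, 6, 0], [0, 0, 3, 0], [0, 0, 1, 0], [0, 0, 0, 0]]
  ]
}}

```text
clock: 8.25
eef_pos: [0.4697, -0.0292, 0.0568]
tool_rot: [0.999, 0.031, 0.006, -0.001]
ft_force: [0.3, 0.9, -2.6]
grip_width: 0.0603
```

```bash
python3 go.py 467.3,-35.4,56
```

```text
t 8.25 tcp [469.7 -29.2  56.8] ang 3.59 tilt 0.69 w 0.060272339362087285 F [ 0.3  0.9 -2.6]
467.3,-35.4,56 -> shift mm [-2.8  6.1  0.8] turn 0.34
```

>>> {"api": "apply_moves", "payload": {
  "moves": [
    [[0, 0, -2, 0], [-1, 2, 0, 0], [-1, 2, 0, 0], [-1, 1.5, 0, 0], [0, 0.5, 0, 0], [0, 0, 0.5, 0], [0, 0, 1, 0], [0, 0, 0.5, 0], [0, 0, 0, 0], [0, 0, 0, 0]]
  ]
}}

```text
clock: 9.25
eef_pos: [0.4682, -0.0364, 0.0585]
tool_rot: [0.999, 0.031, 0.008, -0.0]
ft_force: [-0.1, 0.4, -3.6]
grip_width: 0.06
```

```bash
python3 go.py 467.3,-35.4,56
```

```text
t 9.25 tcp [468.2 -36.4  58.5] ang 3.54 tilt 0.91 w 0.06002912471503952 F [-0.1  0.4 -3.6]
467.3,-35.4,56 -> shift mm [-0.9 -1.1  2.5] turn 0.29
```

>>> {"api": "apply_moves", "payload": {
  "moves": [
    [[0, 0, 1, 0], [0, 0, 1, 0], [0, 0, 0.7, 0], [0, 0, 0.3, 0], [0, 0, 0, 0], [0, 0, 0, 0], [0, 0, 0, 0], [0, 0, 0, 0], [0, 0, 0, 0], [0, 0, 0, 0]]
  ]
}}

```text
clock: 10.25
eef_pos: [0.4684, -0.0362, 0.0556]
tool_rot: [0.999, 0.031, 0.008, -0.0]
ft_force: [-0.5, -0.5, -1.9]
grip_width: 0.0601
```

```bash
python3 go.py 467.3,-35.4,56
```

```text
t 10.25 tcp [468.4 -36.2  55.6] ang 3.55 tilt 0.93 w 0.06007790505470102 F [-0.5 -0.5 -1.9]
467.3,-35.4,56 -> shift mm [-1.1 -0.9 -0.4] turn 0.3
```

>>> {"api": "apply_moves", "payload": {
  "moves": [
    [[0, 0, 0, 0], [0, 0, 0, 0], [0, 0, 0, 0], [0, 0, 0, 0], [0, 0, 0, 0], [0, 0, -6, 0], [0, 0, -15, 0], [0, 0, -20, 0], [0, 0, -20, 0], [0, 0, -20, 0]]
  ],
  "hand": 1
}}

```text
clock: 11.25
eef_pos: [0.4657, -0.0363, 0.1387]
tool_rot: [1.0, 0.031, 0.006, -0.0]
ft_force: [-0.3, -0.4, -0.3]
grip_width: 0.0854
```

```bash
python3 go.py 673.6,-79.6,120
```

```text
t 11.25 tcp [465.7 -36.3 138.7] ang 3.55 tilt 0.71 w 0.08540267407456485 F [-0.3 -0.4 -0.3]
673.6,-79.6,120 -> shift mm [204.6  56.1  21.2] turn 0.3
```

>>> {"api": "apply_moves", "payload": {
  "moves": [
    [[10, 3, 0, 0], [25, 7, 4, 0.3], [35, 10, 5, 0], [35, 10, 6, 0], [35, 9, 8, 0], [28, 8, 8, 0], [20, 5, 5, 0], [10, 2, 3, 0], [3, 1, 0, 0], [0, 0, 0, 0]]
  ]
}}

```text
clock: 12.25
eef_pos: [0.682, -0.0826, 0.0983]
tool_rot: [1.0, 0.028, 0.008, -0.0]
ft_force: [-0.2, -0.4, -0.1]
grip_width: 0.0853
```

```bash
python3 go.py 673.6,-79.6,26; python3 - <<'E'
from h import *
c=cams.camera("wrist"); im=c["color"][:,:,::-1].copy(); t=np.array(telemetry.get_obs()["eef_pos"])
a=proj(c,(.6736,-.0796,.04));b=proj(c,(t[0],t[1],.04)); print(a,b)
hsv=cv2.cvtColor(im,cv2.COLOR_BGR2HSV); m=cv2.inRange(hsv,(50,100,60),(80,255,255)); cv2.imwrite("pics/w2.png",im)
for cn in cv2.findContours(m,0,2)[0]:
    if cv2.contourArea(cn)>500:
        (x,y),(w,h),_=cv2.fitEllipse(cn); print("blob",x,y,w,h,back(c,(x,y),.04))
E
```

```text
t 12.25 tcp [682.  -82.6  98.3] ang 3.23 tilt 0.96 w 0.08528483853315305 F [-0.2 -0.4 -0.1]
673.6,-79.6,26 -> shift mm [-9.4 -3.5 72.1] turn -0.02
[293.9927453  261.13503736] [309.60704406 267.42273957]
blob 24.455718994140625 428.928955078125 31.530609130859375 433.28753662109375 [ 0.5302217  -0.18384526  0.04      ]
blob 289.5421142578125 259.659423828125 110.15450286865234 116.32130432128906 [ 0.6713841  -0.07894804  0.04      ]
blob 315.2253723144531 -59.56886291503906 217.17153930664062 497.43109130859375 [0.67616192 0.05671498 0.04      ]
```

View pics/w2.png

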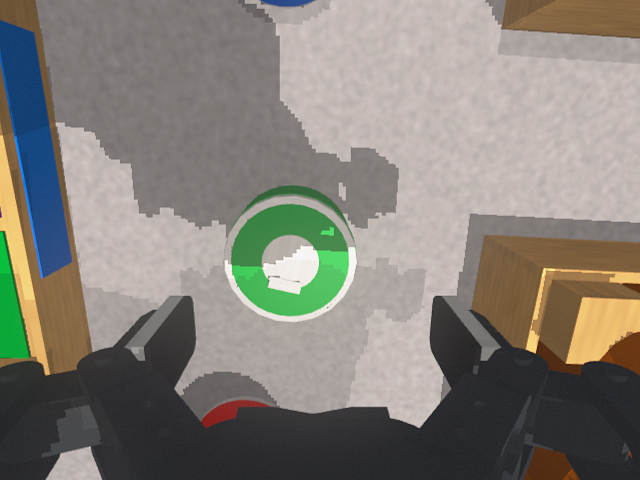

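The wrist view shows the green-lidded fish tin at (290,260), which gives (0.672, -0.079) and agrees with the top view.

>>> {"api": "apply_moves", "payload": {
  "moves": [
    [[-4, -1.5, 3, 0], [-4, -1.5, 5, 0], [-2, -0.5, 9, 0], [0, 0, 11, 0], [0, 0, 12, 0], [0, 0, 11, 0], [0, 0, 9, 0], [0, 0, 6, 0], [0, 0, 3, 0], [0, 0, 0, 0]]
  ]
}}

```text
clock: 13.3
eef_pos: [0.6684, -0.0785, 0.0228]
tool_rot: [1.0, 0.029, 0.007, -0.0]
ft_force: [-1.0, -0.0, -0.6]
grip_width: 0.0851
```

```bash
python3 go.py 672.5,-79.3,26
```

```text
t 13.3 tcp [668.4 -78.5  22.8] ang 3.27 tilt 0.77 w 0.08508947368651285 F [-1.  -0.  -0.6]
672.5,-79.3,26 -> shift mm [ 4.1  1.  -3.2] turn 0.02
```

>>> {"api": "apply_moves", "payload": {
  "moves": [
    [[2, 0.5, -2, 0], [2, 0.5, -1.5, 0], [0, 0, 0, 0], [0, 0, 0, 0], [0, 0, 0, 0], [0, 0, 0, 0], [0, 0, 0, 0], [0, 0, 0, 0], [0, 0, 0, 0], [0, 0, 0, 0]]
  ],
  "hand": -1
}}

```text
clock: 14.3
eef_pos: [0.6733, -0.0795, 0.0277]
tool_rot: [1.0, 0.028, 0.007, -0.0]
ft_force: [-0.2, 0.5, -1.8]
grip_width: 0.0634
```

```bash
python3 go.py 472.5,-123.4,120
```

```text
t 14.3 tcp [673.3 -79.5  27.7] ang 3.27 tilt 0.84 w 0.06338602932265178 F [-0.2  0.5 -1.8]
472.5,-123.4,120 -> shift mm [-201.6   32.4  -95.3] turn 0.02
```

>>> {"api": "apply_moves", "payload": {
  "moves": [
    [[0, 0, -5, 0], [0, 0, -12, 0], [0, 0, -18, 0], [0, 0, -20, 0], [-8, 1, -15, 0], [-18, 3, -8, 0], [-25, 4, 0, 0], [-30, 5, 0, 0], [-30, 5, 0, 0], [-30, 5, 0, 0]]
  ]
}}

```text
clock: 15.3
eef_pos: [0.5317, -0.1113, 0.1146]
tool_rot: [0.999, 0.03, 0.013, 0.001]
ft_force: [-0.1, -0.2, -1.5]
grip_width: 0.0628
```

```bash
python3 go.py 472.5,-123.4,110
```

```text
t 15.3 tcp [ 531.7 -111.3  114.6] ang 3.44 tilt 1.52 w 0.06284729085508749 F [-0.1 -0.2 -1.5]
472.5,-123.4,110 -> shift mm [-59.9   8.6   3.1] turn 0.19
```

>>> {"api": "apply_moves", "payload": {
  "moves": [
    [[-22, 3, 0, 0], [-14, 2, 0, 0], [-8, 2, 0, 0], [-3, 1, 0, 0], [0, 0, 0, 0], [0, 0, 3, 0], [0, 0, 6, 0], [0, 0, 8, 0], [0, 0, 8, 0], [0, 0, 4, 0]]
  ]
}}

```text
clock: 16.3
eef_pos: [0.4821, -0.1232, 0.0868]
tool_rot: [0.999, 0.029, 0.016, 0.002]
ft_force: [-0.0, -1.4, -2.1]
grip_width: 0.0633
```

```bash
python3 go.py 472.5,-123.4,45
```

```text
t 16.3 tcp [ 482.1 -123.2   86.8] ang 3.36 tilt 1.83 w 0.06327283855089721 F [-0.  -1.4 -2.1]
472.5,-123.4,45 -> shift mm [-10.9  -0.6  41.4] turn 0.11
```

>>> {"api": "apply_moves", "payload": {
  "moves": [
    [[-4, 0, 3, 0], [-4, 0, 6, 0], [-2, 0, 8, 0], [-0.5, 0, 8, 0], [0, 0, 7, 0], [0, 0, 5, 0], [0, 0, 3, 0], [0, 0, 1, 0], [0, 0, 0, 0], [0, 0, 0, 0]]
  ]
}}

```text
clock: 17.3
eef_pos: [0.4713, -0.1237, 0.0402]
tool_rot: [0.999, 0.029, 0.014, 0.001]
ft_force: [-0.2, -0.6, -1.9]
grip_width: 0.0632
```

```bash
python3 go.py 472.5,-123.4,35
```

```text
t 17.3 tcp [ 471.3 -123.7   40.2] ang 3.37 tilt 1.67 w 0.06316722203245984 F [-0.2 -0.6 -1.9]
472.5,-123.4,35 -> shift mm [ 1.1 -0.3  5.2] turn 0.12
```

>>> {"api": "apply_moves", "payload": {
  "moves": [
    [[0.5, 0, 1.5, 0], [0.5, 0, 1.5, 0], [0, 0, 1.5, 0], [0, 0, 0.7, 0], [0, 0, 0.3, 0], [0, 0, 0, 0], [0, 0, 0, 0], [0, 0, 0, 0], [0, 0, 0, 0], [0, 0, 0, 0]]
  ]
}}

```text
clock: 18.3
eef_pos: [0.4735, -0.1239, 0.0352]
tool_rot: [0.999, 0.029, 0.016, 0.002]
ft_force: [0.1, -0.2, -2.8]
grip_width: 0.0633
```

```bash
python3 go.py 472.5,-123.4,35
```

```text
t 18.3 tcp [ 473.5 -123.9   35.2] ang 3.37 tilt 1.79 w 0.06325577870358297 F [ 0.1 -0.2 -2.8]
472.5,-123.4,35 -> shift mm [-0.9 -0.5  0.2] turn 0.12
```

Placed within about 1 mm. I'll release, rise, and go on to the tomato tin.

>>> {"api": "apply_moves", "payload": {
  "moves": [
    [[0, 0, 0, 0], [0, 0, 0, 0], [0, 0, 0, 0], [0, 0, 0, 0], [0, 0, 0, 0], [0, 0, -6, 0], [0, 0, -15, 0], [0, 0, -22, 0], [0, 0, -25, 0], [0, 0, -25, 0]]
  ],
  "hand": 1
}}

```text
clock: 19.3
eef_pos: [0.4681, -0.123, 0.1296]
tool_rot: [0.999, 0.029, 0.012, 0.001]
ft_force: [0.9, 0.0, 0.6]
grip_width: 0.0853
```

```bash
python3 go.py 647.9,-220,140
```

```text
t 19.3 tcp [ 468.1 -123.   129.6] ang 3.37 tilt 1.4 w 0.08525574864784331 F [0.9 0.  0.6]
647.9,-220,140 -> shift mm [174.  107.4  -6. ] turn 0.12
```

>>> {"api": "apply_moves", "payload": {
  "moves": [
    [[8, 5, -3, 0], [20, 12, 0, 0], [30, 18, 0, 0], [32, 20, 0, 0], [30, 19, 0, 0], [24, 15, 0, 0], [15, 9, 0, 0], [8, 5, 0, 0], [3, 2, 0, 0], [0, 0, 0, 0]]
  ]
}}

```text
clock: 20.3
eef_pos: [0.6531, -0.2233, 0.1368]
tool_rot: [0.999, 0.03, 0.014, 0.001]
ft_force: [0.3, -0.3, 0.4]
grip_width: 0.0859
```

```bash
python3 go.py 647.9,-220,50; python3 - <<'E'
from h import *
c=cams.camera("wrist"); im=c["color"][:,:,::-1].copy(); t=np.array(telemetry.get_obs()["eef_pos"])
print(proj(c,(.6479,-.22,.082)),proj(c,(t[0],t[1],.082)))
cv2.imwrite("pics/w3.png",im)
E
```

```text
t 20.3 tcp [ 653.1 -223.3  136.8] ang 3.38 tilt 1.64 w 0.08588345126678229 F [ 0.3 -0.3  0.4]
647.9,-220,50 -> shift mm [-7.4 -3.9 86.6] turn 0.13
[299.11191595 262.81221082] [308.53663081 269.293668  ]
```

View pics/w3.png

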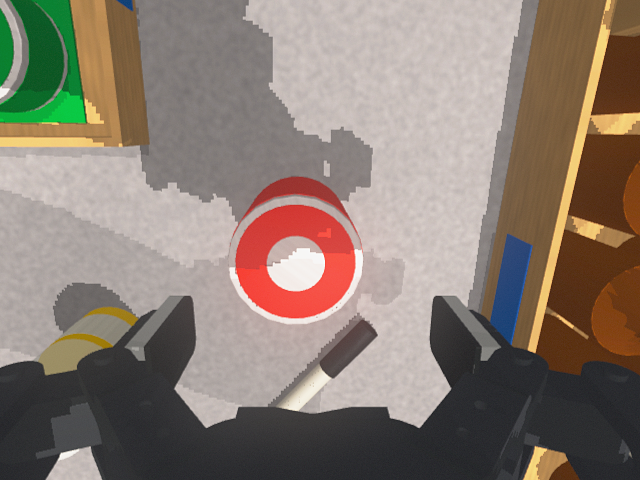

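The tomato lid centre is near (296,260), within about 2 mm of the prediction.

>>> {"api": "apply_moves", "payload": {
  "moves": [
    [[-3, -1.5, 5, 0], [-3, -1.5, 9, 0], [-1.5, -1, 12, 0], [0, 0, 13, 0], [0, 0, 13, 0], [0, 0, 11, 0], [0, 0, 8, 0], [0, 0, 5, 0], [0, 0, 2, 0], [0, 0, 0, 0]]
  ]
}}

```text
clock: 21.35
eef_pos: [0.6431, -0.2174, 0.0498]
tool_rot: [0.999, 0.03, 0.012, 0.0]
ft_force: [0.2, -0.3, 0.0]
grip_width: 0.0855
```

```bash
python3 go.py 647,-219,52
```

```text
t 21.35 tcp [ 643.1 -217.4   49.8] ang 3.44 tilt 1.33 w 0.08545094932031995 F [ 0.2 -0.3  0. ]
647,-219,52 -> shift mm [ 3.8  1.8 -2.1] turn 0.19
```

>>> {"api": "apply_moves", "payload": {
  "moves": [
    [[2, 1, -1, 0], [2, 0.7, -1, 0], [0, 0, 0, 0], [0, 0, 0, 0], [0, 0, 0, 0], [0, 0, 0, 0], [0, 0, 0, 0], [0, 0, 0, 0], [0, 0, 0, 0], [0, 0, 0, 0]]
  ],
  "hand": -1
}}

```text
clock: 22.35
eef_pos: [0.6475, -0.2191, 0.0528]
tool_rot: [0.999, 0.03, 0.012, 0.0]
ft_force: [-0.1, -1.3, -2.4]
grip_width: 0.0637
```

```bash
python3 go.py 600,-219,150 590,140,150 457.5,140.1,150
```

```text
t 22.35 tcp [ 647.5 -219.1   52.8] ang 3.43 tilt 1.32 w 0.06370464283757625 F [-0.1 -1.3 -2.4]
600,-219,150 -> shift mm [-45.1  -2.8 -98.3] turn 0.18
590,140,150 -> shift mm [ -33.6 -361.8  -98.6] turn 0.18
457.5,140.1,150 -> shift mm [-165.8 -369.8 -101.6] turn 0.18
```

>>> {"api": "apply_moves", "payload": {
  "moves": [
    [[0, 0, -6, 0], [0, 0, -15, 0], [0, 0, -22, 0], [0, 0, -25, 0], [-2, -5, -18, 0], [-4, -18, -8, 0], [-6, -28, 0, 0], [-6, -35, 0, 0], [-5, -38, 0, 0], [-5, -38, 0, 0]]
  ]
}}

```text
clock: 23.35
eef_pos: [0.6049, -0.0557, 0.15]
tool_rot: [1.0, 0.026, 0.011, -0.0]
ft_force: [-0.2, -0.3, -3.6]
grip_width: 0.0635
```

```bash
python3 go.py 590,140,155 457.5,140.1,155
```

```text
t 23.35 tcp [604.9 -55.7 150. ] ang 2.93 tilt 1.32 w 0.06348733397168255 F [-0.2 -0.3 -3.6]
590,140,155 -> shift mm [  -4.8 -196.2   -5.2] turn -0.32
457.5,140.1,155 -> shift mm [-137.1 -203.1   -8.2] turn -0.32
```

>>> {"api": "apply_moves", "payload": {
  "moves": [
    [[0, -38, 0, 0], [-4, -38, -1, 0], [-10, -36, -1, 0], [-18, -32, -1, 0], [-24, -24, -1, 0], [-26, -16, -1, 0], [-22, -10, 0, 0], [-14, -5, 0, 0], [-8, -2, 0, 0], [-3, 0, 0, 0]]
  ]
}}

```text
clock: 24.35
eef_pos: [0.4469, 0.1589, 0.1509]
tool_rot: [0.999, 0.034, 0.009, -0.003]
ft_force: [-0.2, 0.3, -2.2]
grip_width: 0.0638
```

```bash
python3 go.py 457.5,140.1,70
```

```text
t 24.35 tcp [446.9 158.9 150.9] ang 3.95 tilt 1.07 w 0.06381715326420238 F [-0.2  0.3 -2.2]
457.5,140.1,70 -> shift mm [ 7.8 20.  81. ] turn 0.7
```

>>> {"api": "apply_moves", "payload": {
  "moves": [
    [[3, 6, 0, 0.7], [3, 6, 3, 0], [2, 5, 6, 0], [0, 2, 9, 0], [0, 0, 11, 0], [0, 0, 12, 0], [0, 0, 11, 0], [0, 0, 9, 0], [0, 0, 6, 0], [0, 0, 3, 0]]
  ]
}}

```text
clock: 25.35
eef_pos: [0.4606, 0.1365, 0.0731]
tool_rot: [1.0, 0.025, 0.008, -0.003]
ft_force: [0.2, 0.9, -3.1]
grip_width: 0.064
```

```bash
python3 go.py 457.5,140.1,60
```

```text
t 25.35 tcp [460.6 136.5  73.1] ang 2.82 tilt 1.01 w 0.06402853407566093 F [ 0.2  0.9 -3.1]
457.5,140.1,60 -> shift mm [-3.1 -3.7 13. ] turn -0.43
```

>>> {"api": "apply_moves", "payload": {
  "moves": [
    [[-1.5, -1.5, 2, -0.4], [-1, -1.5, 3, 0], [-0.5, -0.7, 3, 0], [0, 0, 2, 0], [0, 0, 1.5, 0], [0, 0, 1, 0], [0, 0, 0.5, 0], [0, 0, 0, 0], [0, 0, 0, 0], [0, 0, 0, 0]]
  ]
}}

```text
clock: 26.35
eef_pos: [0.4585, 0.1411, 0.0601]
tool_rot: [1.0, 0.029, 0.01, -0.003]
ft_force: [0.3, 0.6, -2.8]
grip_width: 0.064
```

```bash
python3 go.py 457.5,140.1,60
```

```text
t 26.35 tcp [458.5 141.1  60.1] ang 3.29 tilt 1.18 w 0.0640170289256885 F [ 0.3  0.6 -2.8]
457.5,140.1,60 -> shift mm [-1.   0.9  0. ] turn 0.04
```

>>> {"api": "apply_moves", "payload": {
  "moves": [
    [[-0.4, 0.4, 0.4, 0], [0, 0, 0.3, 0], [0, 0, 0, 0], [0, 0, 0, 0], [0, 0, 0, 0], [0, 0, 0, 0], [0, 0, 0, 0], [0, 0, 0, 0], [0, 0, 0, 0], [0, 0, 0, 0]]
  ]
}}

```text
clock: 27.35
eef_pos: [0.4584, 0.1408, 0.0598]
tool_rot: [1.0, 0.029, 0.01, -0.004]
ft_force: [0.1, -0.5, -1.2]
grip_width: 0.0643
```

>>> {"api": "apply_moves", "payload": {
  "moves": [
    [[0, 0, 0, 0], [0, 0, 0, 0], [0, 0, 0, 0], [0, 0, 0, 0], [0, 0, 0, 0], [0, 0, -6, 0], [0, 0, -15, 0], [0, 0, -22, 0], [0, 0, -25, 0], [0, 0, -25, 0]]
  ],
  "hand": 1
}}

```text
clock: 28.35
eef_pos: [0.4546, 0.1393, 0.1545]
tool_rot: [1.0, 0.029, 0.007, -0.003]
ft_force: [0.6, -0.9, -0.5]
grip_width: 0.0855
```

```bash
python3 go.py 660.5,203.4,165
```

```text
t 28.35 tcp [454.6 139.3 154.5] ang 3.28 tilt 0.9 w 0.08546605102594639 F [ 0.6 -0.9 -0.5]
660.5,203.4,165 -> shift mm [209.4 -52.2  -7.1] turn 0.03
```

>>> {"api": "apply_moves", "payload": {
  "moves": [
    [[10, -3, -2, 0], [25, -6, 0, 0], [35, -9, 0, 0], [36, -9, 0, 0], [35, -9, 0, 0], [27, -7, 0, 0], [17, -5, 0, 0], [9, -2, 0, 0], [3, -1, 0, 0], [0, 0, 0, 0]]
  ]
}}

```text
clock: 29.35
eef_pos: [0.6571, 0.2043, 0.1704]
tool_rot: [0.999, 0.029, 0.013, -0.004]
ft_force: [-0.1, -0.6, -0.5]
grip_width: 0.0855
```

```bash
python3 go.py 660.5,203.4,68; python3 - <<'E'
from h import *
c=cams.camera("wrist"); im=c["color"][:,:,::-1].copy(); t=np.array(telemetry.get_obs()["eef_pos"])
print(proj(c,(.6605,.2034,.112)),proj(c,(t[0],t[1],.112)),proj(c,(.6605,.2034,.084)))
cv2.imwrite("pics/w4.png",im)
E
```

```text
t 29.35 tcp [657.1 204.3 170.4] ang 3.27 tilt 1.57 w 0.08551181681469319 F [-0.1 -0.6 -0.5]
660.5,203.4,68 -> shift mm [  0.7   1.8 102.4] turn 0.02
[316.30205222 270.50261471] [308.88279166 268.65623   ] [314.50764005 254.00889466]
```

View pics/w4.png

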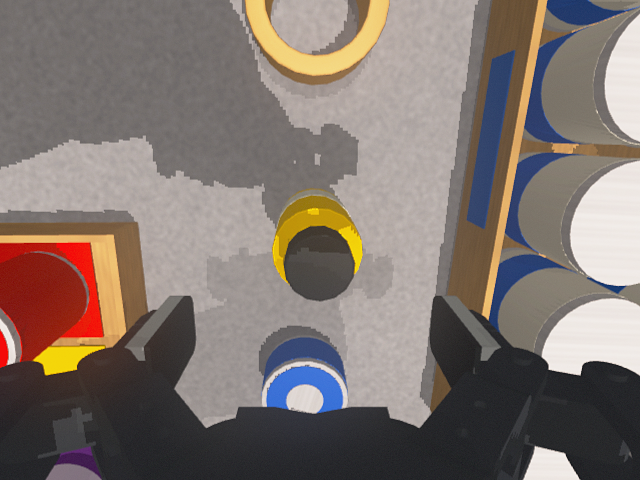

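The mustard's black cap is at (319,262), against a predicted (316,270). I'll shift the target to (661.5, 206).

>>> {"api": "apply_moves", "payload": {
  "moves": [
    [[1, -0.5, 6, 0], [0.8, -0.3, 10, 0], [0, 0, 14, 0], [0, 0, 16, 0], [0, 0, 16, 0], [0, 0, 14, 0], [0, 0, 10, 0], [0, 0, 6, 0], [0, 0, 2, 0], [0, 0, 0, 0]]
  ]
}}

```text
clock: 30.4
eef_pos: [0.656, 0.2044, 0.0702]
tool_rot: [1.0, 0.029, 0.011, -0.003]
ft_force: [-0.7, 0.5, 0.2]
grip_width: 0.0851
```

```bash
python3 go.py 661.5,206,70
```

```text
t 30.4 tcp [656.  204.4  70.2] ang 3.27 tilt 1.31 w 0.08507219478653909 F [-0.7  0.5  0.2]
661.5,206,70 -> shift mm [ 5.5 -1.3  0.3] turn 0.02
```

>>> {"api": "apply_moves", "payload": {
  "moves": [
    [[2.5, -0.7, 0, 0], [2, -0.5, 0, 0], [0.5, 0, 0, 0], [0, 0, 0, 0], [0, 0, 0, 0], [0, 0, 0, 0], [0, 0, 0, 0], [0, 0, 0, 0], [0, 0, 0, 0], [0, 0, 0, 0]]
  ],
  "hand": -1
}}

```text
clock: 31.4
eef_pos: [0.6626, 0.2064, 0.0726]
tool_rot: [1.0, 0.029, 0.013, -0.004]
ft_force: [0.3, 0.2, -0.7]
grip_width: 0.0505
```

```bash
python3 go.py 462.3,52.1,175
```

```text
t 31.4 tcp [662.6 206.4  72.6] ang 3.27 tilt 1.51 w 0.050539501059049356 F [ 0.3  0.2 -0.7]
462.3,52.1,175 -> shift mm [-206.1  141.9 -108.7] turn 0.02
```

>>> {"api": "apply_moves", "payload": {
  "moves": [
    [[0, 0, -6, 0], [0, 0, -15, 0], [0, 0, -22, 0], [0, 0, -25, 0], [-4, 4, -20, 0], [-8, 14, -8, 0], [-12, 20, 0, 0], [-16, 22, 0, 0], [-18, 22, 0, 0], [-22, 20, 0, 0]]
  ]
}}

```text
clock: 32.4
eef_pos: [0.5811, 0.0947, 0.1655]
tool_rot: [0.999, 0.03, 0.009, -0.002]
ft_force: [0.5, -0.4, -2.9]
grip_width: 0.0503
```

```bash
python3 go.py 462.3,52.1,165
```

```text
t 32.4 tcp [581.1  94.7 165.5] ang 3.49 tilt 1.02 w 0.050349062004431844 F [ 0.5 -0.4 -2.9]
462.3,52.1,165 -> shift mm [-121.2   35.3   -1.8] turn 0.24
```

>>> {"api": "apply_moves", "payload": {
  "moves": [
    [[-24, 12, 0, 0], [-24, 8, 0, 0], [-22, 5, 0, 0], [-18, 3, 0, 0], [-14, 1, 0, 0], [-9, 0, 0, 0], [-5, 0, 0, 0], [-1, 0, 0, 0], [0, 0, 0, 0], [0, 0, 0, 0]]
  ]
}}

```text
clock: 33.4
eef_pos: [0.4509, 0.0478, 0.1602]
tool_rot: [1.0, 0.025, 0.004, 0.0]
ft_force: [1.0, -0.8, -3.4]
grip_width: 0.0507
```

```bash
python3 go.py 462.3,52.1,90; python3 - <<'E'
from h import *
c=cams.camera("top"); im=c["color"][:,:,::-1]; w=cams.camera("wrist"); w2=w["color"][:,:,::-1]
for n,p in [("jelly",(.4673,-.0354,.091)),("fish",(.4725,-.1234,.047)),("tom",(.4575,.1401,.089))]: print(n,proj(c,p).round(1),proj(w,p).round(1))
o=np.zeros((590,800,3),np.uint8); o[:288,:]=cv2.resize(im[190:310,240:460],(800,288),interpolation=3)[:288]; o[290:590,:400]=cv2.resize(w2,(400,300)); o[290:590,400:]=cv2.resize(im[120:300,390:550],(400,300)); cv2.imwrite("pics/c2.png",o)
E
```

```text
t 33.4 tcp [450.9  47.8 160.2] ang 2.91 tilt 0.49 w 0.05065858411662467 F [ 1.  -0.8 -3.4]
462.3,52.1,90 -> shift mm [11.  -3.8 70.3] turn -0.34
jelly [374.2 252.6] [332.6 399. ]
fish [415.8 251.1] [328.6 462.2]
tom [283.4 258.7] [335.3  71.9]
```

View pics/c2.png

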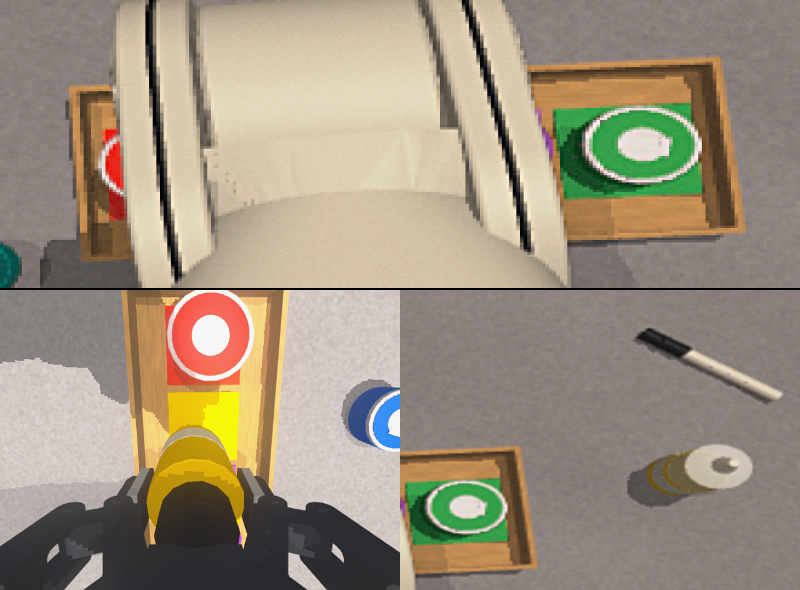

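The tomato and fish lids project to within about 1 px of their card centres. Now lowering the mustard.

>>> {"api": "apply_moves", "payload": {
  "moves": [
    [[3, -1, 2, -0.3], [4, -1.5, 5, 0], [3, -1, 8, 0], [1, 0, 11, 0], [0, 0, 12, 0], [0, 0, 11, 0], [0, 0, 9, 0], [0, 0, 6, 0], [0, 0, 3, 0], [0, 0, 1, 0]]
  ]
}}

```text
clock: 34.5
eef_pos: [0.4637, 0.0528, 0.084]
tool_rot: [1.0, 0.029, 0.002, 0.0]
ft_force: [0.4, 0.3, -2.1]
grip_width: 0.0503
```

```bash
python3 go.py 462.3,52.1,79.8
```

```text
t 34.5 tcp [463.7  52.8  84. ] ang 3.3 tilt 0.28 w 0.05034447006719916 F [ 0.4  0.3 -2.1]
462.3,52.1,79.8 -> shift mm [-1.5  0.6  4.2] turn 0.05
```

>>> {"api": "apply_moves", "payload": {
  "moves": [
    [[-0.7, 0.3, 1.2, 0], [-0.5, 0, 1.2, 0], [0, 0, 1, 0], [0, 0, 0.6, 0], [0, 0, 0.3, 0], [0, 0, 0, 0], [0, 0, 0, 0], [0, 0, 0, 0], [0, 0, 0, 0], [0, 0, 0, 0]]
  ]
}}

```text
clock: 35.5
eef_pos: [0.4641, 0.0525, 0.0811]
tool_rot: [1.0, 0.029, 0.005, 0.0]
ft_force: [0.0, 0.1, -3.2]
grip_width: 0.0504
```

```bash
python3 go.py 462.3,52.1,79.8
```

```text
t 35.5 tcp [464.1  52.5  81.1] ang 3.3 tilt 0.53 w 0.05039526634312608 F [ 0.   0.1 -3.2]
462.3,52.1,79.8 -> shift mm [-1.9  0.3  1.3] turn 0.05
```

>>> {"api": "apply_moves", "payload": {
  "moves": [
    [[-0.5, 0, 0.6, 0], [-0.3, 0, 0.6, 0], [0, 0, 0.4, 0], [0, 0, 0.2, 0], [0, 0, 0, 0], [0, 0, 0, 0], [0, 0, 0, 0], [0, 0, 0, 0], [0, 0, 0, 0], [0, 0, 0, 0]]
  ]
}}

```text
clock: 36.5
eef_pos: [0.4633, 0.0524, 0.0797]
tool_rot: [1.0, 0.029, 0.005, 0.0]
ft_force: [-0.9, -1.1, -1.7]
grip_width: 0.0503
```

>>> {"api": "apply_moves", "payload": {
  "moves": [
    [[0, 0, 0, 0], [0, 0, 0, 0], [0, 0, 0, 0], [0, 0, 0, 0], [0, 0, 0, 0], [0, 0, -6, 0], [0, 0, -15, 0], [0, 0, -22, 0], [0, 0, -25, 0], [0, 0, -25, 0]]
  ],
  "hand": 1
}}

```text
clock: 37.5
eef_pos: [0.4608, 0.0523, 0.1745]
tool_rot: [1.0, 0.029, 0.002, 0.0]
ft_force: [0.7, 0.8, 0.1]
grip_width: 0.0857
```

```bash
python3 go.py 300,330,230
```

```text
t 37.5 tcp [460.8  52.3 174.5] ang 3.29 tilt 0.26 w 0.08572787772447982 F [0.7 0.8 0.1]
300,330,230 -> shift mm [-144.3 -286.5  -56.3] turn 0.04
```

Rising and withdrawing to the left so the top camera can see the tray.

>>> {"api": "apply_moves", "payload": {
  "moves": [
    [[0, 0, -15, 0], [0, 0, -15, 0], [-4, -10, -10, 0], [-10, -25, -5, 0], [-16, -36, 0, 0], [-18, -40, 0, 0], [-18, -40, 0, 0], [-16, -36, 0, 0], [-10, -22, 0, 0], [0, 0, 0, 0]]
  ]
}}

```text
clock: 38.5
eef_pos: [0.3532, 0.2657, 0.2278]
tool_rot: [1.0, 0.027, 0.008, -0.002]
ft_force: [1.3, -0.5, 0.7]
grip_width: 0.0851
```

>>> {"api": "apply_moves", "payload": {
  "moves": [
    [[-8, -15, 0, 0], [-12, -25, 0, 0], [-14, -28, 0, 0], [-12, -20, 0, 0], [-6, -10, 0, 0], [0, 0, 0, 0], [0, 0, 0, 0], [0, 0, 0, 0], [0, 0, 0, 0], [0, 0, 0, 0]]
  ]
}}

```text
clock: 39.5
eef_pos: [0.2948, 0.3585, 0.227]
tool_rot: [1.0, 0.024, 0.008, 0.001]
ft_force: [0.1, -0.3, 0.0]
grip_width: 0.0852
```

```bash
python3 go.py; python3 - <<'E'
from h import *
c=cams.camera("top"); im=c["color"][:,:,::-1].copy(); s=cams.camera("scene"); si=s["color"][:,:,::-1].copy()
for p in [(.4673,-.0354,.091),(.4725,-.1234,.047),(.4575,.1401,.089),(.4623,.0521,.119)]:
    u=proj(c,p); v=proj(s,p); print(u.round(1))
    cv2.drawMarker(im,tuple(int(round(k)) for k in u),(255,255,0),0,5,1); cv2.drawMarker(si,tuple(int(round(k)) for k in v),(255,255,0),0,5,1)
o=np.zeros((600,800,3),np.uint8); o[:300]=cv2.resize(im[135:315,150:630][:, :],(800,300),interpolation=3); o[300:,:500]=cv2.resize(si[170:374,140:480],(500,300),interpolation=3); o[300:,500:]=cv2.resize(im[205:305,300:400],(300,300),interpolation=3); cv2.imwrite("pics/c3.png",o)
E
```

```text
t 39.5 tcp [294.8 358.5 227. ] ang 2.79 tilt 0.9 w 0.08518740836238602 F [ 0.1 -0.3  0. ]
[374.2 252.6]
[415.8 251.1]
[283.4 258.7]
[328.6 254.7]
```

View pics/c3.png

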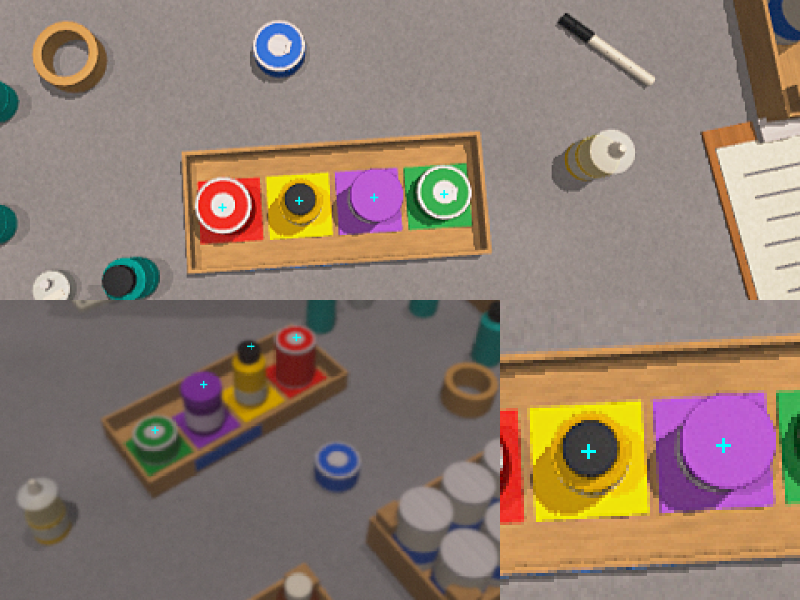

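All four stand upright and centred: the predicted card-centre marks fall on their lids in both views. The look-alikes have not moved, and the gripper is open and clear. I'll hand the job in.

```bash
python3 -c "
from workcell import workorder; print(workorder.job_done())"
```

```text
the job is handed in; nothing more can be done
None
```

I packed all four items, each set down and released on the card of its own colour, and handed the job in at about 39.6 s of the 101 s allowed. The hand-in reports no verdict.

- **Packed items:** in the last top and scene pictures all four stand upright. The projected card centres fall on all four lids or caps to within about 3 mm, against the 15 mm allowed.
- **Look-alikes:** I did not touch the part-used mustard, the pet-food tin or the turquoise bottles. The first two look unmoved in the last pictures, but I did not measure their final positions.
- **Measurements that disagreed:** the wrist camera put the jelly and the mustard about 4 mm further left than the top camera did, so I moved both grasps most of the way to it. The two tins closed at about 63.5 mm instead of 66 mm, probably because their bodies are narrower than their rims. Both held without slipping.
- **Tool tilt:** it drifted up to about 1.8° during the run, and that did not show in the placings.

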